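Film-night gumballs: scoop into the canister and stopper it

ROBOT

A 6-joint arm with a two-finger parallel gripper is mounted at the origin on the work surface. World frame = base frame: x ahead of the robot, y to its left, z up, the work surface at z = 0. Lengths are in m, angles in rad, forces in N, time in s.
With the tool pointing down it reaches from about 0.35 to 0.975 m from the base axis. Payload 7.1 kg.
Tool frame: the origin (TCP) lies midway between the tips of the shut fingers; the grasp point (between the pads) lies 19 mm behind it; z points along the fingers, y is the line along which they close (so a half turn about z gives the same grasp; the last joint's range is limited). The gripper opens to 88 mm and grips with 3 to 60 N. Pads are 20 mm wide; open, the fingers measure 115 mm over their backs; the gripper's body (75 mm by 178 mm) begins 61 mm behind the grasp point.
Start: joints at [1.193, 0.423, 1.63, -0, 1.089, -0.019], TCP at [0.219, 0.585, 0.223] pointing down, gripper open.
Joint ranges: [-3, 3], [-0.9, 2.11], [0.09, 2.58], [-1.31, 4.45], [0.11, 2.69], [-2.54, 2.54]. Speed limits (rad/s): [2.39, 2.39, 3.01, 3.14, 3.14, 3.14].

INTERFACE

Orientations are given as a rotation vector (axis times angle).
In Python, from workcell import observe, camera, get_calibration, hand_in gives the robot as it stands.
- The arm moves only by the tool servo_tool, never from a script. Its argument "steps" is a list of rows, each a list of 5 numbers: the shift along the tool's x, y, z scaled (see below), then the turn about the tool's z scaled (see below), then the closure, from -1 (fully open) to 1 (shut). A call has 1 to 5 rows; each row shifts and turns the commanded pose from where the row before left it, along the tool's axes as they then stand; what a row does not reach is not made up. The controller multiplies each number of a shift by 0.03 m and each number of a turn by pi rad. A row lasts 1/8 s, in which the tool goes at most 62.5 mm and 10.7 degrees, less where a joint would pass 70% of its speed; a pose out of reach is approached as far as the arm can. A call with a number of a shift or a turn outside -1 to 1 is refused whole. A call with a gripper value outside its range is refused whole. The fingers move at their own pace and stop on an object; "force" is the grip in N (left out, the last holds). Time passes only in rows, so rows that do not move let the fingers close. It gives the time, the measured TCP pose, the force, the opening and the grip force at its end, in the units of the state.
- observe(): the state, without advancing time (a new reading comes with each control period).
- camera(name): name is "side" or "top"; returns (picture, depth): 420x560x3 uint8, red, green, blue; 420x560 float32, m along the optical axis (not along the pixel's ray), 0 where there is no reading.
- get_calibration(name): a dict with "intrinsics" (3x3 intrinsics, pixels), "T" (4x4, takes a point from camera to world coordinates). Camera axes: x right, y down, z forward; pixel columns grow to the right and rows downward; lengths in m; the calibration is good to about 2 mm. A picture is of the moment at which its call begins. get_calibration takes no time and is no camera call.
- hand_in(): hands the job in; it is judged then, once.
The state is a dict: "clock": time; "joints": joint angles; "qvel": joint speeds; "joint_efforts": joint torques, N m; "tool_pos": TCP position; "eef_rot": TCP orientation; "ft_force": force on the tool from outside, world axes, zero at the start; "moment": the same for the moment, N m; "gripper_width": opening from 0.0 (shut) to 1.0 (fully open); "grip_force": force on a finger pad.
Only numpy, scipy, OpenCV 4.12 (cv2) and the standard library are available. Lean on these libraries where they do the work, as an engineer would, in place of code of your own. Each camera call takes 0.05 s, during which the arm holds its last target. There are 200 camera calls.

TASK

Get the treats ready for film night: with the scoop, move at least four of the five gumballs from the black tray into the white canister, without touching a gumball with the gripper's fingers and leaving none spilt outside the tray and canister. Put the scoop back on its cork mat, standing upright on its bowl, and plug the square stopper into the canister's mouth, fully home. Leave the rocket, the speaker and the cactus standing where they are.

Things in the scene. Friction and masses are not known exactly. Their poses are not given: they have to be found in the camera images.
- tray: Black open sweets tray (fixed), 260 x 86 x 36 mm, walls and floor 6 mm (74 mm wide inside). Origin: centre of underside; x along its length to the end with a grey 45-degree ramp across the inside (foot on the inner floor at x = +94 mm, top at +124 mm, 30 mm higher); z up. Inner floor level from x = -124 mm to the ramp's foot. Gumballs start in the half nearer the ramp, the other half is empty.
- gumball0: Hard red ball, 26 mm diameter, 12 g. Origin: its centre (its axes turn as it rolls).
- gumball1: Hard yellow ball, 26 mm diameter, 12 g. Origin: its centre (its axes turn as it rolls).
- gumball2: Hard green ball, 26 mm diameter, 12 g. Origin: its centre (its axes turn as it rolls).
- gumball3: Hard orange ball, 26 mm diameter, 12 g. Origin: its centre (its axes turn as it rolls).
- gumball4: Hard blue ball, 26 mm diameter, 12 g. Origin: its centre (its axes turn as it rolls).
- mat: Thin cork mat (fixed), 200 x 110 x 3 mm, the scoop's resting place. Origin: centre of its underside; x along its length.
- scoop: Steel scoop, 0.11 kg. Origin: underside of bowl floor, 55 mm behind the lip; x to the lip, z up. Bowl: flat floor 2 mm thick, x = -40 to +55 mm, 62 mm wide (58 inside); side walls 28 mm high from x = -40 to +30 mm, the front 25 mm a bare blade; back wall 34 mm high. Black handle: level bar along x from x = -117 to -37 mm, 16 mm wide (y), z = 52 to 74 mm.
- scoop_grip (a point): Centre of the scoop's handle, at x = -77, z = 63 mm in the scoop's frame.
- scoop_lip (a point): Middle of the scoop's front lip at its underside, x = +55 mm in the scoop's frame.
- canister: Square white canister (fixed) with a yellow band, open at the top, 92 x 92 mm outside, 80 x 80 mm inside (walls and floor 6 mm), 100 mm high. Origin: centre of its underside; x and y square to its walls, z up.
- canister_mouth (a point): Centre of the canister's mouth, at the height of its rim (100 mm above its underside).
- stopper: Square wooden stopper, 0.14 kg, standing on its foot. Origin: centre of the plug's underside; x, y square to its sides, z up. Plug 76 mm square (72 over its lowest 6 mm), 16 mm deep; above it a flange 92 mm square, 8 mm thick, that comes to lie on the canister's rim; on top a black grip bar 54 mm long (x), 18 mm wide (y), z = 24 to 60 mm.
- stopper_seat (a point): Centre of the underside of the stopper's flange (z = 16 mm in the stopper's frame); fully home it coincides with canister_mouth.
- rocket: Red and white toy rocket on three legs, about 76 mm across and 165 mm tall, ornament. Origin: centre of its foot.
- speaker: Black rounded smart speaker, 96 mm diameter, 72 mm tall. Origin: centre of its underside.
- cactus: Small green cactus in a black pot, pot 72 mm diameter and 60 mm tall, 135 mm tall in all. Origin: centre of its underside.

How it is judged:
On the way, in this order (a step that is already met when the one before it is completed fails the run):
1. the scoop is lifted clear with at least one gumball in its bowl (height (world z) of scoop above 0.06 m and distance between any of gumball0, gumball1, gumball2, gumball3, gumball4 and scoop below 0.06 m), for 0.2 s.
2. at least four gumballs are inside the canister (((horizontal distance between gumball0 and canister below 0.045 m and height (world z) of gumball0 below 0.1 m) or (horizontal distance between gumball1 and canister below 0.045 m and height (world z) of gumball1 below 0.1 m)) and ((horizontal distance between gumball0 and canister below 0.045 m and height (world z) of gumball0 below 0.1 m) or (horizontal distance between gumball2 and canister below 0.045 m and height (world z) of gumball2 below 0.1 m)) and ((horizontal distance between gumball0 and canister below 0.045 m and height (world z) of gumball0 below 0.1 m) or (horizontal distance between gumball3 and canister below 0.045 m and height (world z) of gumball3 below 0.1 m)) and ((horizontal distance between gumball0 and canister below 0.045 m and height (world z) of gumball0 below 0.1 m) or (horizontal distance between gumball4 and canister below 0.045 m and height (world z) of gumball4 below 0.1 m)) and ((horizontal distance between gumball1 and canister below 0.045 m and height (world z) of gumball1 below 0.1 m) or (horizontal distance between gumball2 and canister below 0.045 m and height (world z) of gumball2 below 0.1 m)) and ((horizontal distance between gumball1 and canister below 0.045 m and height (world z) of gumball1 below 0.1 m) or (horizontal distance between gumball3 and canister below 0.045 m and height (world z) of gumball3 below 0.1 m)) and ((horizontal distance between gumball1 and canister below 0.045 m and height (world z) of gumball1 below 0.1 m) or (horizontal distance between gumball4 and canister below 0.045 m and height (world z) of gumball4 below 0.1 m)) and ((horizontal distance between gumball2 and canister below 0.045 m and height (world z) of gumball2 below 0.1 m) or (horizontal distance between gumball3 and canister below 0.045 m and height (world z) of gumball3 below 0.1 m)) and ((horizontal distance between gumball2 and canister below 0.045 m and height (world z) of gumball2 below 0.1 m) or (horizontal distance between gumball4 and canister below 0.045 m and height (world z) of gumball4 below 0.1 m)) and ((horizontal distance between gumball3 and canister below 0.045 m and height (world z) of gumball3 below 0.1 m) or (horizontal distance between gumball4 and canister below 0.045 m and height (world z) of gumball4 below 0.1 m))), for 0.2 s.
3. the stopper is fully home in the canister's mouth (distance between stopper_seat and canister_mouth below 0.006 m), for 0.2 s.
At the end, for the whole second after the job is handed in: At least four gumballs in the canister, the rest in it or the tray; stopper flange on the rim (seat within 6 mm of the mouth's centre, tilt under 0.05 rad); scoop standing on the mat on its bowl (origin over the mat, under 10 mm above the table, tilt under 0.12 rad); all at rest (all of step 2 and ((horizontal distance between gumball0 and canister below 0.045 m and height (world z) of gumball0 below 0.1 m) or (x of gumball0 in the frame of tray between -0.13 and 0.13 m and y of gumball0 in the frame of tray between -0.043 and 0.043 m and z of gumball0 in the frame of tray between 0 and 0.06 m)) and ((horizontal distance between gumball1 and canister below 0.045 m and height (world z) of gumball1 below 0.1 m) or (x of gumball1 in the frame of tray between -0.13 and 0.13 m and y of gumball1 in the frame of tray between -0.043 and 0.043 m and z of gumball1 in the frame of tray between 0 and 0.06 m)) and ((horizontal distance between gumball2 and canister below 0.045 m and height (world z) of gumball2 below 0.1 m) or (x of gumball2 in the frame of tray between -0.13 and 0.13 m and y of gumball2 in the frame of tray between -0.043 and 0.043 m and z of gumball2 in the frame of tray between 0 and 0.06 m)) and ((horizontal distance between gumball3 and canister below 0.045 m and height (world z) of gumball3 below 0.1 m) or (x of gumball3 in the frame of tray between -0.13 and 0.13 m and y of gumball3 in the frame of tray between -0.043 and 0.043 m and z of gumball3 in the frame of tray between 0 and 0.06 m)) and ((horizontal distance between gumball4 and canister below 0.045 m and height (world z) of gumball4 below 0.1 m) or (x of gumball4 in the frame of tray between -0.13 and 0.13 m and y of gumball4 in the frame of tray between -0.043 and 0.043 m and z of gumball4 in the frame of tray between 0 and 0.06 m)) and distance between stopper_seat and canister_mouth below 0.006 m and angle between stopper's own z axis and vertical below 0.05 rad and x of scoop in the frame of mat between -0.11 and 0.11 m and y of scoop in the frame of mat between -0.06 and 0.06 m and z of scoop in the frame of mat between -0.002 and 0.01 m and angle between scoop's own z axis and vertical below 0.12 rad and linear speed of each of scoop, stopper below 0.02 m/s and linear speed of each of gumball0, gumball1, gumball2, gumball3, gumball4 below 0.05 m/s); the robot touches nothing.
It fails at once if a gumball is touched by the gripper's fingers (contact force between the fingers and gumball0 above 0.5 N or contact force between the fingers and gumball1 above 0.5 N or contact force between the fingers and gumball2 above 0.5 N or contact force between the fingers and gumball3 above 0.5 N or contact force between the fingers and gumball4 above 0.5 N).
It fails at once if an ornament is shoved more than 30 mm or tipped (distance of any of rocket, speaker, cactus from where it was at the start of the episode above 0.03 m or angle between any of rocket, speaker, cactus's own z axis and vertical above 0.35 rad).
It also fails if it takes over 69 s, if anything falls off the work surface, if the arm or the gripper's body presses on something with over 40 N, if the wrist force passes 120 N, or if a joint passes its speed limit or range.

## Working session

There is one attempt and no reset: what is moved stays moved. The work goes in short steps, Python scripts to look and compute and a tool call to move; the robot and the scene stay as the last step left them, time stands still between calls to the robot, and variables do not carry over. Pictures are saved under pics/ and viewed, at most 10 in all, crops included, and the job is handed in when it is done.

Besides the shell and the picture viewer there is one more tool, called after ">>>" as name([rows], argument=value, ...), one row to a line, values as JSON. servo_tool: Moves the arm, as the interface text tells. Shifts and turns lie within -1 to 1; 1 stands for 0.03 m of shift or pi rad of turn. Its arguments: {"type":"object","properties":{"steps":{"type":"array"},"force":{"type":"number"}},"required":["steps"]}

```bash
mkdir -p pics; ls
python3 - <<'E'
from workcell import *
import cv2,numpy as np
print(observe())
for n in("top","side"):
    p,d=camera(n);c=get_calibration(n);print(n,c["intrinsics"],c["T"])
    cv2.imwrite(f"pics/{n}0.png",p[...,::-1]);np.savez(f"{n}0.npz",p=p,d=d)
E
```

```text
pics
{'clock': 0.0, 'joints': array([ 1.19300328e+00,  4.23837327e-01,  1.63075451e+00,  1.17924939e-06,
        1.08860955e+00, -1.90056471e-02]), 'qvel': array([ 0.0002043 , -0.00059686, -0.00135275, -0.00013264,  0.00011533,
        0.00113875]), 'joint_efforts': array([-4.58553568e-04, -5.44637525e+01, -2.73658544e+01,  6.41535292e-02,
        2.31780874e-02, -1.27122994e-04]), 'tool_pos': array([0.21921907, 0.58465109, 0.22187857]), 'eef_rot': array([-5.60507832e-01, -3.09086244e+00,  2.47683483e-03]), 'ft_force': array([0.40238963, 0.43205737, 0.17041684]), 'moment': array([0.04403328, 0.0339627 , 0.0222599 ]), 'grip_force': 0.0, 'gripper_width': 0.996787637694767}
top [[528.77543318   0.         291.02471949]
 [  0.         528.77543318 205.68125296]
 [  0.           0.           1.        ]] [[-0.01216299 -0.99398564  0.10883298  0.4288036 ]
 [-0.99989734  0.0129149   0.00620664 -0.00913019]
 [-0.00757487 -0.10874632 -0.99404067  1.05555168]
 [ 0.          0.          0.          1.        ]]
side [[492.57503997   0.         275.04064951]
 [  0.         492.57503997 213.17882829]
 [  0.           0.           1.        ]] [[ 0.99981837  0.01884067 -0.0028747   0.51617986]
 [ 0.01260281 -0.54042919  0.84129511 -0.84087339]
 [ 0.01429699 -0.84117853 -0.54056847  0.61763403]
 [ 0.          0.          0.          1.        ]]
```

View pics/top0.png

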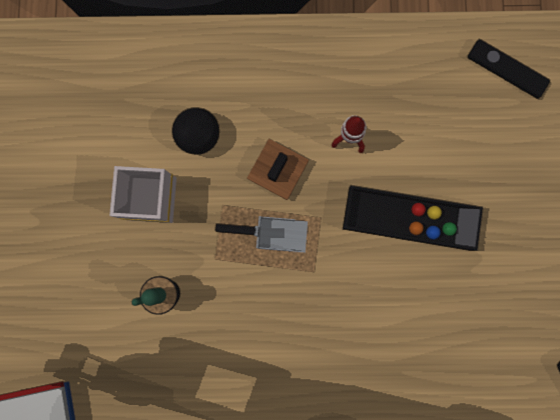

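View pics/side0.png

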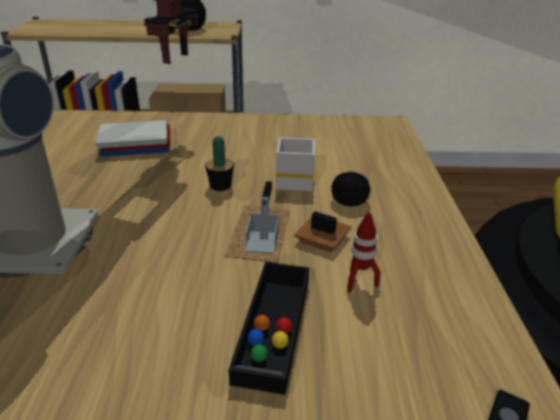

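The top view shows the canister at (138,193), the scoop on the mat with its lip to the right (handle at 235,229) and the stopper at (280,168). The tray runs from 345 to 480 with its ramp at the right end, and the five balls are near (435,220). The side view confirms this layout. Next I measure with the depth clouds from both views.

```bash
cat > h.py <<'E'
from workcell import *
import cv2,numpy as np
def cloud(n,f=None):
    p,d=(lambda z:(z['p'],z['d']))(np.load(f)) if f else camera(n)
    c=get_calibration(n);v,u=np.mgrid[:420,:560];K=c["intrinsics"]
    X=np.stack([(u-K[0,2])/K[0,0]*d,(v-K[1,2])/K[1,1]*d,d,np.ones_like(d)],-1)@c["T"].T
    X=X[...,:3];X[d==0]=np.nan
    return p,X
def rect(Q):
    (c,s,a)=cv2.minAreaRect((Q[:,:2]*1000).astype(np.float32));return np.round(c,1),np.round(s,1),round(a,1)
def sel(X,lo,hi,z0,z1):
    m=(X[...,0]>lo[0])&(X[...,0]<hi[0])&(X[...,1]>lo[1])&(X[...,1]<hi[1])&(X[...,2]>z0)&(X[...,2]<z1)
    m=cv2.morphologyEx(m.astype(np.uint8),cv2.MORPH_OPEN,np.ones((2,2)))>0
    return X[m],m
E
python3 - <<'E'
from h import *
for n in("top","side"):
    p,X=cloud(n,f"{n}0.npz"); print(n)
    t=np.load("top0.npz")
    if n=="top":
        for nm,(u,v) in dict(can=(138,193),stop=(280,168),mat=(225,260),hand=(235,229),bowl=(292,235),tray=(370,210),ramp=(468,228),table=(300,320),rock=(354,126),cact=(152,297),spk=(195,130)).items(): print(nm,X[v,u].round(4))
    for nm,lo,hi,z0,z1 in [("can",(.3,.15),(.65,.45),.085,.115),("flange",(.4,-.05),(.62,.12),.016,.032),("bar",(.4,-.05),(.62,.12),.045,.07),("handle",(.3,0),(.45,.2),.06,.09),("bowlwall",(.28,-.1),(.45,.1),.02,.045),("tray",(.3,-.4),(.5,-.08),.028,.045),("rocket",(.45,-.2),(.65,-.05),.05,.2),("spk",(.4,.1),(.65,.28),.05,.09),("cact",(.2,.15),(.36,.35),.03,.2)]:
        Q,m=sel(X,lo,hi,z0,z1)
        if len(Q)>5: print(nm,len(Q),*rect(Q),"z",np.percentile(Q[:,2],[5,50,95]).round(4))
    H=cv2.cvtColor(p,cv2.COLOR_RGB2HSV)
    Q,m=sel(X,(.25,-.4),(.5,-.08),0,.06)
    sat=(H[...,1]>130)&(H[...,2]>60)&m
    for nm,a,b in [("red/or",0,14),("yel",20,34),("grn",45,85),("blu",95,130)]:
        mm=(sat&(H[...,0]>=a)&(H[...,0]<=b)).astype(np.uint8)
        k,_,st,ce=cv2.connectedComponentsWithStats(mm)
        for i in range(1,k):
            if st[i,4]>20: print(nm,ce[i].round(1),st[i,4],np.median(X[_==i],0).round(4))
E
```

```text
top
can [0.5732 0.3039 0.0069]
stop [0.611  0.0173 0.057 ]
mat [0.4375 0.1297 0.0021]
hand [0.4936 0.1011 0.0793]
bowl [ 0.4853 -0.0038  0.0039]
tray [ 0.533  -0.1599  0.0058]
ramp [ 0.4938 -0.3483  0.0199]
table [ 0.3187 -0.0174  0.0016]
rock [ 0.6685 -0.1162  0.1433]
cact [0.3744 0.2384 0.1334]
spk [0.6848 0.1787 0.0683]
can 1033 [479.3 294.8] [130.8 260.2] 89.5 z [nan nan nan]
flange 1070 [533.3  10.1] [157.1 114.3] 10.5 z [nan nan nan]
bar 166 [607.8  25.3] [15.4 36.6] 61.0 z [nan nan nan]
tray 748 [ 472.6 -244.7] [275.8  48. ] 90.9 z [nan nan nan]
spk 603 [479.4 218. ] [173.5 179.8] 51.1 z [nan nan nan]
cact 265 [345.9 246. ] [15.7 66.9] 21.0 z [nan nan nan]
red/or [415.8 230. ] 88 [nan nan nan]
grn [449.2 229.7] 100 [ 0.4903 -0.3094  0.0279]
blu [432.8 232.3] 139 [nan nan nan]
side
can 638 [525.7 361.5] [275.8 298.8] 11.3 z [nan nan nan]
flange 719 [545.3  34.9] [108.  174.7] 78.3 z [nan nan nan]
bar 224 [532.7  66.4] [ 84.2 202.3] 39.9 z [nan nan nan]
tray 942 [ 476.4 -239.8] [ 48.7 262.3] 0.2 z [nan nan nan]
spk 644 [468.1 281.7] [326. 198.] 68.0 z [nan nan nan]
cact 133 [351.1 235.9] [20.1 53.2] 13.0 z [0.0334 0.0586 0.0624]
red/or [260.3 321.4] 161 [nan nan nan]
grn [258.3 352. ] 182 [nan nan nan]
blu [255.3 336.6] 209 [ 0.4858 -0.2859  0.0258]
```

```bash
cat >> h.py <<'E'
def sel(X,lo,hi,z0,z1):
    with np.errstate(invalid='ignore'):
        m=(X[...,0]>lo[0])&(X[...,0]<hi[0])&(X[...,1]>lo[1])&(X[...,1]<hi[1])&(X[...,2]>z0)&(X[...,2]<z1)
    k,l,st,_=cv2.connectedComponentsWithStats(m.astype(np.uint8))
    m=l==1+np.argmax(st[1:,4]) if k>1 else m
    return X[m],m
def balls(p,X,lo=(.4,-.42),hi=(.62,-.1),z=(-.01,.07)):
    H=cv2.cvtColor(p,cv2.COLOR_RGB2HSV);out={}
    with np.errstate(invalid='ignore'):
        ok=(X[...,0]>lo[0])&(X[...,0]<hi[0])&(X[...,1]>lo[1])&(X[...,1]<hi[1])&(X[...,2]>z[0])&(X[...,2]<z[1])&(H[...,1]>130)&(H[...,2]>60)
    for nm,a,b in [("red",0,6),("ora",7,16),("yel",20,34),("grn",45,85),("blu",95,130)]:
        mm=(ok&(H[...,0]>=a)&(H[...,0]<=b)).astype(np.uint8)
        k,l,st,ce=cv2.connectedComponentsWithStats(mm)
        if k>1:
            i=1+np.argmax(st[1:,4]);Q=X[l==i]
            if st[i,4]>8: out[nm]=(ce[i].round(0),int(st[i,4]),np.median(Q,0).round(3))
    return out
E
python3 - <<'E'
from h import *
for n in("top","side"):
    p,X=cloud(n,f"{n}0.npz"); print(n)
    for nm,lo,hi,z0,z1 in [("can",(.45,.2),(.65,.42),.092,.108),("flange",(.5,-.07),(.68,.1),.018,.03),("bar",(.54,-.05),(.68,.08),.045,.07),("handle",(.4,0.03),(.53,.2),.065,.09),("bowl",(.4,-.1),(.53,.08),.003,.05),("bowlfloor",(.44,-.03),(.53,.02),.0,.02),("wallz",(.4,-.03),(.53,.02),.02,.05),("trayrim",(.4,-.42),(.65,-.08),.028,.042),("rocket",(.55,-.22),(.76,-.05),.05,.2),("spk",(.55,.1),(.76,.28),.05,.09),("cact",(.25,.15),(.45,.35),.03,.2)]:
        Q,m=sel(X,lo,hi,z0,z1)
        if len(Q)>5: print(nm,len(Q),*rect(Q),"z",np.percentile(Q[:,2],[5,50,95]).round(4))
    print(balls(p,X))
p=np.load("top0.npz")['p'];q=cv2.resize(p[100:270,90:330],(720,510),interpolation=cv2.INTER_CUBIC)
cv2.imwrite("pics/c.png",np.clip(q[...,::-1]*1.6,0,255).astype(np.uint8))
E
```

```text
top
can 768 [562.8 277.5] [93.1 92.2] 85.9 z [0.0938 0.0991 0.102 ]
flange 1805 [616.7  22.3] [92.3 92.6] 60.8 z [0.0203 0.0234 0.0265]
bar 280 [616.7  22.2] [18.5 54.7] 61.1 z [0.052  0.0589 0.0618]
handle 382 [494.   98.9] [79.9 17. ] 84.6 z [0.0724 0.0762 0.0793]
bowl 1929 [476.   14.7] [139.9 108.8] 82.4 z [0.0032 0.0049 0.0296]
bowlfloor 1039 [484.7  -4.8] [49.9 89.8] 89.5 z [0.0009 0.0042 0.0077]
wallz 26 [515.7   4.5] [29.5  2.1] 84.4 z [0.0208 0.0288 0.033 ]
trayrim 1399 [ 515.5 -239.9] [261.4  86.5] 79.8 z [0.0297 0.035  0.0383]
rocket 592 [ 674.5 -122.1] [46.9 42.1] 63.8 z [0.0574 0.118  0.1543]
spk 1468 [692.3 182.7] [83.5 85. ] 40.2 z [0.0529 0.0636 0.0715]
cact 1271 [373.7 245.6] [71.9 70.2] 88.8 z [0.0576 0.062  0.1325]
{'red': (array([418., 209.]), 136, array([ 0.532, -0.25 ,  0.027])), 'ora': (array([416., 228.]), 145, array([ 0.495, -0.245,  0.027])), 'yel': (array([434., 212.]), 151, array([ 0.525, -0.281,  0.027])), 'grn': (array([449., 228.]), 130, array([ 0.493, -0.309,  0.027])), 'blu': (array([433., 232.]), 145, array([ 0.486, -0.277,  0.027]))}
side
can 331 [5
[... 363 characters left out ...]
 z [0.0016 0.0042 0.0074]
wallz 22 [455.4   6. ] [27.1  1.7] 84.7 z [0.0205 0.028  0.0317]
trayrim 1633 [ 515.2 -240. ] [265.   86.5] 79.8 z [0.0291 0.0353 0.0373]
rocket 1113 [ 676.  -131.1] [33.7 47.8] 79.3 z [0.055  0.1026 0.1498]
spk 564 [688.9 173.3] [69.5 84.4] 73.1 z [0.0519 0.0623 0.071 ]
cact 831 [374. 240.] [71.2 69.7] 6.6 z [0.0355 0.0613 0.1277]
{'red': (array([284., 324.]), 181, array([ 0.532, -0.258,  0.027])), 'ora': (array([262., 322.]), 203, array([ 0.496, -0.253,  0.025])), 'yel': (array([280., 339.]), 232, array([ 0.525, -0.29 ,  0.025])), 'grn': (array([259., 352.]), 198, array([ 0.493, -0.319,  0.027])), 'blu': (array([255., 337.]), 209, array([ 0.486, -0.286,  0.026]))}
```

View pics/c.png

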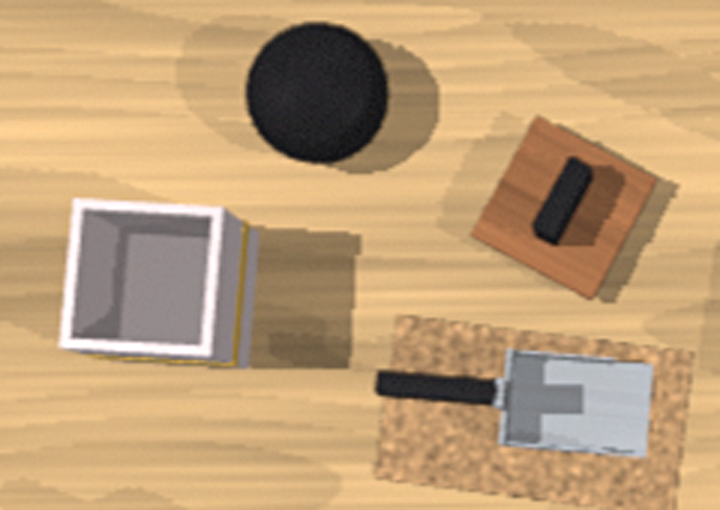

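The crop shows the scoop with its handle to the left and its bowl open toward image right, the stopper bar at crop (563,200), and the canister's rim square. Both views agree to about 2 mm. I turn the wrist first, then go to the handle.

```bash
cat > plan.py <<'E'
# usage: plan.py x y z(mm) [heading deg of tool x] : remaining move in tool axes, units of rows
import sys
from h import *
from scipy.spatial.transform import Rotation as Ro
s=observe();R=Ro.from_rotvec(s["eef_rot"]).as_matrix()
hd=np.degrees(np.arctan2(R[1,0],R[0,0]))
print("t",round(s["clock"],2),"pos",(s["tool_pos"]*1e3).round(1),"hd",hd.round(2),"tilt",np.degrees(np.arccos(-R[2,2])).round(2),"F",s["ft_force"].round(1),"M",s["moment"].round(2),"w",round(s["gripper_width"]*88,1),"gf",round(s["grip_force"],1),"j",s["joints"].round(2))
a=[float(v) for v in sys.argv[1:]]
if len(a)>=3:
    u=R.T@(np.array(a[:3])-s["tool_pos"]*1e3)/30
    if len(a)>3:
        d=(a[3]-hd+180)%360-180;print("turn units",round(-d/180,4))
        b=np.radians(a[3]);u=np.array([[np.cos(b),np.sin(b),0],[np.sin(b),-np.cos(b),0],[0,0,-1]])@(np.array(a[:3])-s["tool_pos"]*1e3)/30
    print("shift units",u.round(2))
E
python3 plan.py 493.9 98 150 84.8
```

```text
t 0.1 pos [219.3 584.8 222. ] hd 159.44 tilt 0.08 F [-0.2  0.4  0.1] M [-0.    0.   -0.02] w 88.0 gf 0.0 j [ 1.19  0.42  1.63 -0.    1.09 -0.02]
turn units 0.4147
shift units [-15.33  10.59   2.4 ]
```

>>> servo_tool([
  [0,0,0,0.0585,-1],
  [0,0,0,0.0585,-1],
  [0,0,0,0.0585,-1],
  [0,0,0,0.0585,-1],
  [0,0,0,0.0585,-1],
])

```text
clock: 0.72
tool_pos: [0.2193, 0.5849, 0.2222]
eef_rot: [1.881, 2.516, -0.001]
ft_force: [0.3, 0.5, 0.4]
gripper_width: 1.0
grip_force: 0.0
```

>>> servo_tool([
  [0,0,0,0.0585,-1],
  [0,0,0,0.0585,-1],
])

```text
clock: 0.98
tool_pos: [0.2193, 0.5849, 0.2222]
eef_rot: [2.309, 2.13, -0.001]
ft_force: [-0.2, -0.2, 0.1]
gripper_width: 0.995
grip_force: 0.0
```

```bash
python3 plan.py 493.9 98 150 84.8
```

```text
t 0.97 pos [219.3 584.9 222.2] hd 85.39 tilt 0.05 F [-0.2 -0.2  0.1] M [-0.02  0.04  0.02] w 87.6 gf 0.0 j [ 1.19  0.42  1.63 -0.    1.09  1.27]
turn units 0.0033
shift units [-15.33  10.59   2.41]
```

>>> servo_tool([
  [-0.96,0.66,0,0.0033,-1],
  [-0.96,0.66,0,0,-1],
  [-0.96,0.66,0,0,-1],
  [-0.96,0.66,0,0,-1],
  [-0.96,0.66,0,0,-1],
])

```text
clock: 1.6
tool_pos: [0.3065, 0.4323, 0.2224]
eef_rot: [2.313, 2.125, -0.001]
ft_force: [0.8, -0.7, -0.6]
gripper_width: 1.0
grip_force: 0.0
```

>>> servo_tool([
  [-0.96,0.66,0,0,-1],
  [-0.96,0.66,0,0,-1],
  [-0.96,0.66,0,0,-1],
  [-0.96,0.66,0,0,-1],
  [-0.96,0.66,0,0,-1],
])

```text
clock: 2.22
tool_pos: [0.3929, 0.2805, 0.2225]
eef_rot: [-2.314, -2.125, 0.001]
ft_force: [0.9, 0.5, 0.5]
gripper_width: 1.004
grip_force: 0.0
```

>>> servo_tool([
  [-0.96,0.66,0,0,-1],
  [-0.96,0.66,0.6,0,-1],
  [-0.96,0.66,0.6,0,-1],
  [-0.96,0.66,0.6,0,-1],
  [-0.96,0.66,0.6,0,-1],
])

```text
clock: 2.85
tool_pos: [0.4794, 0.1287, 0.1499]
eef_rot: [-2.314, -2.125, 0.0]
ft_force: [0.5, 1.2, -0.8]
gripper_width: 0.999
grip_force: 0.0
```

>>> servo_tool([
  [-0.9,0.66,0,0,-1],
  [0,0,0,0,-1],
  [0,0,0,0,-1],
])

```text
clock: 3.22
tool_pos: [0.496, 0.1015, 0.1505]
eef_rot: [-2.314, -2.124, 0.001]
ft_force: [-0.5, -1.3, 0.2]
gripper_width: 0.996
grip_force: 0.0
```

```bash
python3 plan.py 493.9 98 47 84.8
```

```text
t 3.23 pos [496.  101.5 150.5] hd 85.11 tilt 0.04 F [-0.5 -1.3  0.2] M [-0.06  0.05 -0.  ] w 87.6 gf 0.0 j [0.18 0.35 1.94 0.   0.84 0.26]
turn units 0.0017
shift units [-0.12 -0.06  3.45]
```

>>> servo_tool([
  [-0.12,-0.06,0.9,0.0017,-1],
  [0,0,0.9,0,-1],
  [0,0,0.9,0,-1],
  [0,0,0.75,0,-1],
  [0,0,0,0,0.2],
], force=50)

```text
clock: 3.85
tool_pos: [0.4927, 0.0985, 0.0461]
eef_rot: [-2.316, -2.119, 0.004]
ft_force: [-0.1, 0.0, 0.8]
gripper_width: 0.926
grip_force: 0.0
```

>>> servo_tool([
  [0,0,0,0,1],
  [0,0,0,0,1],
  [0,0,0,0,1],
  [0,0,0,0,1],
  [0,0,0,0,1],
])

```text
clock: 4.47
tool_pos: [0.4945, 0.0977, 0.0474]
eef_rot: [2.319, 2.119, 0.0]
ft_force: [-0.4, 0.1, -0.0]
gripper_width: 0.358
grip_force: 0.0
```

```bash
python3 plan.py 493.9 98 47 84.8
```

```text
t 4.47 pos [494.5  97.7  47.4] hd 84.82 tilt 0.02 F [-0.4  0.1 -0. ] M [-0.08  0.09  0.01] w 31.5 gf 0.0 j [0.17 0.53 1.99 0.   0.62 0.26]
turn units 0.0001
shift units [ 0.01 -0.02  0.01]
```

>>> servo_tool([
  [0,0,0,0,1],
  [0,0,0,0,1],
  [0,0,0,0,1],
  [0,0,-0.5,0,1],
  [0,0,-0.5,0,1],
])

```text
clock: 5.1
tool_pos: [0.4944, 0.0978, 0.0782]
eef_rot: [-2.319, -2.119, 0.0]
ft_force: [0.4, 0.8, -1.1]
gripper_width: 0.176
grip_force: 50.0
```

>>> servo_tool([
  [0,0,-1,0,1],
  [0,0,-0.5,0,1],
  [0,0,0,0,1],
])

```text
clock: 5.48
tool_pos: [0.4954, 0.0979, 0.1236]
eef_rot: [2.318, 2.118, 0.004]
ft_force: [0.2, 0.0, -1.6]
gripper_width: 0.179
grip_force: 50.0
```

```bash
cat > scoop.py <<'E'
from h import *
# lip-to-back pitch of the bowl from the grey floor points seen from both views, in a heading-aligned frame about the TCP
def look(save=None):
    s=observe();t=s["tool_pos"]
    from scipy.spatial.transform import Rotation as Ro
    R=Ro.from_rotvec(s["eef_rot"]).as_matrix();f=-R[:,0];l=R[:,1]
    for n in("top","side"):
        p,X=cloud(n);D=X-t
        a=D@f;b=D@l
        with np.errstate(invalid='ignore'): m=(a>40)&(a<135)&(abs(b)<22)&(D[...,2]<.06)&(D[...,2]>-.15)
        Q=np.c_[a[m],D[...,2][m]]
        H=[(round(float(np.median(Q[(Q[:,0]>=c)&(Q[:,0]<c+.012),1]))*1e3,1) if ((Q[:,0]>=c)&(Q[:,0]<c+.012)).sum()>5 else None) for c in np.arange(.04,.15,.012)]
        print(n,"dz(mm) vs ahead 46..",H)
        if save: cv2.imwrite(f"pics/{save}_{n}.png",p[...,::-1])
if __name__=="__main__":
    import sys;look(*sys.argv[1:])
E
python3 scoop.py lift; python3 plan.py 540 -105 100 79.8
```

```text
top dz(mm) vs ahead 46.. [None, None, None, None, None, None, None, None, None, None]
side dz(mm) vs ahead 46.. [None, None, None, None, None, None, None, None, None, None]
t 5.58 pos [494.1  97.7 122. ] hd 84.83 tilt 0.01 F [-0.   0.5 -1.6] M [ 0.03  0.05 -0.01] w 15.6 gf 50.0 j [ 0.17  0.4   1.97 -0.    0.78  0.26]
turn units 0.028
shift units [-6.38  2.7   0.73]
```

```bash
sed -i 's/(a>40)&(a<135)&(abs(b)<22)/(a>.04)\&(a<.15)\&(abs(b)<.022)/' scoop.py; python3 scoop.py lift
```

```text
top dz(mm) vs ahead 46.. [-42.5, -42.8, -42.8, -42.7, -42.7, -42.6, -42.7, -44.4, -119.3, -119.6]
side dz(mm) vs ahead 46.. [-42.3, -117.8, -81.3, -116.9, -45.0, -117.0, -45.0, -117.9, -119.3, -119.5]
```

```bash
python3 plan.py 542.3 -90.4 60 79.8
```

```text
t 5.67 pos [493.7  97.6 121.4] hd 84.83 tilt 0.09 F [ 0.1  0.6 -0.9] M [ 0.02  0.1  -0.01] w 15.7 gf 50.0 j [ 0.17  0.4   1.97 -0.    0.78  0.26]
turn units 0.028
shift units [-5.88  2.7   2.05]
```

>>> servo_tool([
  [-0.98,0.43,0,0.028,1],
  [-0.98,0.43,0,0,1],
  [-0.98,0.43,0,0,1],
  [-0.98,0.43,0,0,1],
  [-0.98,0.43,0,0,1],
])

```text
clock: 6.3
tool_pos: [0.5341, -0.0586, 0.1211]
eef_rot: [-2.409, -2.014, 0.002]
ft_force: [0.5, 0.3, -0.9]
gripper_width: 0.18
grip_force: 50.0
```

>>> servo_tool([
  [-0.9,0.42,0,0,1],
  [0,0,0.5,0,1],
  [0,0,0.4,0,1],
  [0,0,0,0,1],
])

```text
clock: 6.8
tool_pos: [0.5405, -0.0852, 0.0933]
eef_rot: [-2.407, -2.014, 0.004]
ft_force: [0.4, 0.7, -1.3]
gripper_width: 0.182
grip_force: 50.0
```

```bash
python3 plan.py 542.3 -90.4 50.4 79.8;python3 scoop.py
```

```text
t 6.8 pos [540.5 -85.2  93.3] hd 79.85 tilt 0.23 F [ 0.4  0.7 -1.3] M [0.01 0.03 0.02] w 16.0 gf 50.0 j [-0.18  0.5   1.88  0.    0.77 -0.  ]
turn units 0.0003
shift units [-0.16  0.09  1.43]
top dz(mm) vs ahead 46.. [None, None, None, None, None, None, None, None, None, None]
side dz(mm) vs ahead 46.. [-40.2, -41.6, -41.7, -42.2, -43.9, -85.5, -43.4, -86.2, -87.3, -87.0]
```

>>> servo_tool([
  [-0.16,0.08,0.5,0,1],
  [0,0,0.5,0,1],
  [0,0,0.2,0,1],
  [0,0,0.1,0,1],
  [0,0,0.1,0,1],
])

```text
clock: 7.52
tool_pos: [0.5439, -0.0916, 0.0531]
eef_rot: [2.41, 2.015, 0.0]
ft_force: [-0.4, -0.3, -1.4]
gripper_width: 0.177
grip_force: 50.0
```

```bash
python3 plan.py 542.3 -90.4 50.4 79.8;python3 scoop.py tray
```

```text
t 7.53 pos [543.9 -91.6  53.1] hd 79.79 tilt 0.02 F [-0.4 -0.3 -1.4] M [-0.01  0.02  0.02] w 15.6 gf 50.0 j [-0.19  0.57  1.88  0.    0.69 -0.01]
turn units -0.0
shift units [ 0.03 -0.06  0.09]
top dz(mm) vs ahead 46.. [None, None, None, None, None, None, None, None, None, None]
side dz(mm) vs ahead 46.. [-41.1, -42.5, -42.6, -42.7, -42.7, -42.4, -42.7, -43.8, -47.3, None]
```

View pics/tray_side.png

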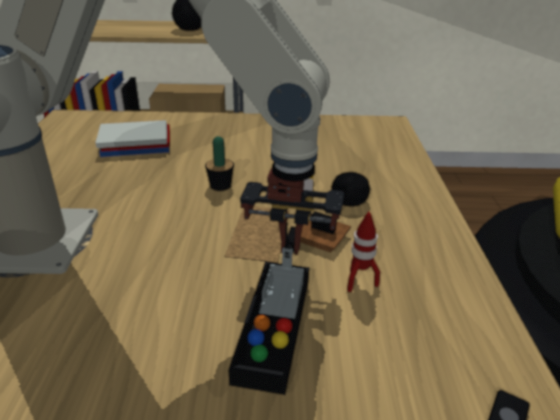

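The side view shows the scoop level in the empty half of the tray, with its lip just short of the orange and red balls at (262,323) and (284,325).

>>> servo_tool([
  [0,-0.03,0.06,0,1],
  [0,-0.03,0.04,0,1],
  [-0.4,0,0,0,1],
  [-0.4,0,0,0,1],
  [-0.4,0,0,0,1],
])

```text
clock: 8.25
tool_pos: [0.5354, -0.1278, 0.0502]
eef_rot: [2.411, 2.014, 0.0]
ft_force: [0.2, -0.4, 0.4]
gripper_width: 0.183
grip_force: 50.0
```

>>> servo_tool([
  [-0.4,0,0,0,1],
  [-0.4,0,0,0,1],
  [-0.4,0,0,0,1],
  [-0.4,0,0,0,1],
  [-0.3,0,0,0,1],
])

```text
clock: 8.88
tool_pos: [0.5253, -0.1835, 0.0502]
eef_rot: [2.411, 2.015, 0.0]
ft_force: [0.3, 0.4, -0.3]
gripper_width: 0.175
grip_force: 50.0
```

```bash
cat >> h.py <<'E'
def trayballs():
    d=np.array([-.177,-.984]);e=np.array([.984,-.177]);c=np.array([.5154,-.240])
    for n in("top","side"):
        p,X=cloud(n);b=balls(p,X,(.4,-.42),(.65,.0),(-.01,.1))
        print(n,{k:(v[1],*(((v[2][:2]-c)@d*1e3).round(0),((v[2][:2]-c)@e*1e3).round(0),(v[2][2]*1e3).round(0))) for k,v in b.items()})
    return p
E
python3 plan.py 524 -193 50.4 79.8; python3 -c "
from h import *;p=trayballs()
cv2.imwrite('pics/push.png',cv2.resize(p[180:400,170:400],(690,600))[...,::-1])"
```

```text
t 8.88 pos [ 525.3 -183.5   50.2] hd 79.78 tilt 0.0 F [ 0.3  0.4 -0.3] M [ 0.06  0.02 -0.01] w 15.4 gf 50.0 j [-0.36  0.58  1.87  0.    0.69 -0.18]
turn units -0.0001
shift units [-0.32  0.01 -0.01]
top {'ora': (392, np.float64(-243.0), np.float64(61.0), np.float64(24.0))}
side {'red': (157, np.float64(70.0), np.float64(24.0), np.float64(30.0)), 'ora': (179, np.float64(67.0), np.float64(-2.0), np.float64(29.0)), 'yel': (234, np.float64(98.0), np.float64(23.0), np.float64(29.0)), 'grn': (186, np.float64(95.0), np.float64(-2.0), np.float64(28.0)), 'blu': (221, np.float64(82.0), np.float64(-24.0), np.float64(28.0))}
```

View pics/push.png

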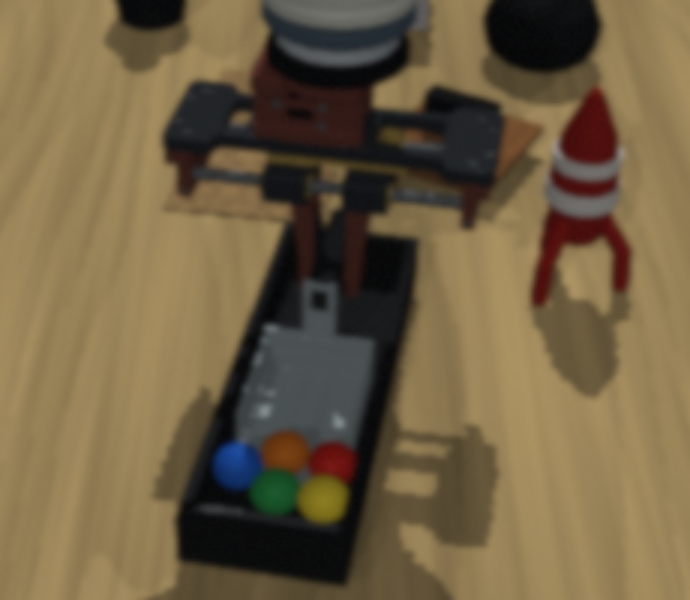

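The picture shows orange, red and blue already at or over the lip, with green and yellow against the ramp. I push to the ramp foot.

>>> servo_tool([
  [-0.2,0,0,0,1],
  [-0.2,0,0,0,1],
  [-0.2,0,0,0,1],
  [-0.06,0,0,0,1],
  [0,0,0,0,1],
])

```text
clock: 9.6
tool_pos: [0.5218, -0.2025, 0.0502]
eef_rot: [2.41, 2.015, -0.0]
ft_force: [-0.5, -1.2, -0.6]
gripper_width: 0.174
grip_force: 50.0
```

```bash
python3 plan.py 524 -193 50.4 79.8; python3 -c "
from h import *;p=trayballs()"; python3 scoop.py
```

```text
t 9.6 pos [ 521.8 -202.5   50.2] hd 79.78 tilt 0.01 F [-0.5 -1.2 -0.6] M [-0.2   0.09 -0.02] w 15.4 gf 50.0 j [-0.39  0.58  1.87 -0.    0.69 -0.21]
turn units -0.0001
shift units [ 0.32  0.02 -0.01]
top {'ora': (406, np.float64(-243.0), np.float64(62.0), np.float64(23.0))}
side {'red': (134, np.float64(81.0), np.float64(21.0), np.float64(38.0)), 'ora': (162, np.float64(72.0), np.float64(-1.0), np.float64(31.0)), 'yel': (245, np.float64(109.0), np.float64(19.0), np.float64(41.0)), 'grn': (156, np.float64(99.0), np.float64(-3.0), np.float64(32.0)), 'blu': (206, np.float64(86.0), np.float64(-25.0), np.float64(29.0))}
top dz(mm) vs ahead 46.. [None, None, None, None, None, None, None, None, None, None]
side dz(mm) vs ahead 46.. [-41.6, -42.3, -42.2, -42.2, -19.2, -19.2, -19.1, -19.9, -21.3, -11.6]
```

>>> servo_tool([
  [0,0,0,0,1],
  [0.07,0,0.04,0,1],
  [0.07,0,0.04,0,1],
  [0.07,0,0.05,0,1],
  [0.07,0,0.05,0,1],
], force=10)

```text
clock: 10.42
tool_pos: [0.5236, -0.1938, 0.0448]
eef_rot: [2.41, 2.015, 0.0]
ft_force: [-0.4, -1.2, 2.4]
gripper_width: 0.18
grip_force: 10.0
```

```bash
python3 plan.py 524 -193 50.4 79.8; python3 -c "
from h import *;p=trayballs()"; python3 scoop.py
```

```text
t 10.43 pos [ 523.6 -193.8   44.8] hd 79.8 tilt 0.02 F [-0.4 -1.2  2.4] M [-0.33  0.19  0.  ] w 15.9 gf 10.0 j [-0.38  0.59  1.87  0.    0.68 -0.2 ]
turn units -0.0
shift units [ 0.03  0.01 -0.19]
top {'ora': (415, np.float64(-243.0), np.float64(62.0), np.float64(23.0))}
side {'red': (188, np.float64(60.0), np.float64(15.0), np.float64(36.0)), 'ora': (174, np.float64(43.0), np.float64(-7.0), np.float64(34.0)), 'yel': (250, np.float64(105.0), np.float64(24.0), np.float64(37.0)), 'grn': (189, np.float64(92.0), np.float64(1.0), np.float64(40.0)), 'blu': (222, np.float64(83.0), np.float64(-24.0), np.float64(38.0))}
top dz(mm) vs ahead 46.. [None, None, None, None, None, None, None, None, None, None]
side dz(mm) vs ahead 46.. [-12.3, -11.2, -15.0, -21.0, -20.5, -29.1, -5.9, -11.3, -25.7, -8.1]
```

>>> servo_tool([
  [-0.12,0,0.02,0,1],
  [-0.12,0,0.03,0,1],
  [-0.12,0,0.03,0,1],
  [-0.12,0,0.03,0,1],
  [-0.1,0,0.03,0,1],
])

```text
clock: 11.25
tool_pos: [0.5214, -0.2106, 0.0416]
eef_rot: [2.41, 2.014, 0.003]
ft_force: [0.9, 7.3, 10.8]
gripper_width: 0.183
grip_force: 10.0
```

```bash
python3 plan.py 524 -193 50.4 79.8; python3 -c "
from h import *;p=trayballs()
cv2.imwrite('pics/tilt.png',cv2.resize(p[180:400,170:400],(690,600),interpolation=2)[...,::-1])"
```

```text
t 11.25 pos [ 521.4 -210.6   41.6] hd 79.76 tilt 0.12 F [ 0.9  7.3 10.8] M [ 0.98 -0.08 -0.03] w 16.1 gf 10.0 j [-0.41  0.6   1.86  0.    0.68 -0.23]
turn units -0.0002
shift units [ 0.59 -0.02 -0.29]
top {'ora': (404, np.float64(-243.0), np.float64(62.0), np.float64(24.0))}
side {'red': (172, np.float64(41.0), np.float64(17.0), np.float64(32.0)), 'ora': (127, np.float64(32.0), np.float64(-7.0), np.float64(32.0)), 'yel': (224, np.float64(101.0), np.float64(24.0), np.float64(40.0)), 'grn': (167, np.float64(59.0), np.float64(-3.0), np.float64(35.0)), 'blu': (230, np.float64(98.0), np.float64(-22.0), np.float64(40.0))}
```

View pics/tilt.png

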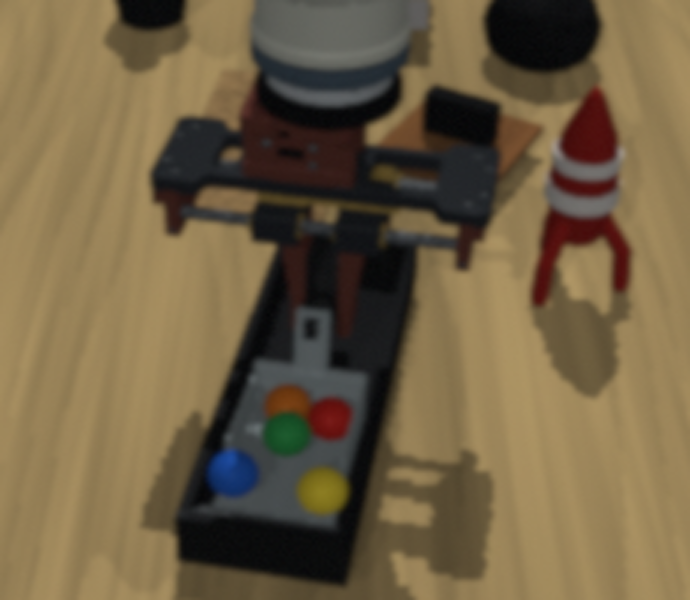

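Orange, red and green are in the bowl. Blue (232,472) and yellow (322,490) are caught at the front corners of the side walls, so a small sideways wiggle should let them roll in.

>>> servo_tool([
  [0.1,0,0,0,1],
  [0,-0.1,0,0,1],
  [0,-0.08,0,0,1],
  [0,0,0,0,1],
  [0,0.1,0,0,1],
])

```text
clock: 11.98
tool_pos: [0.517, -0.2071, 0.0403]
eef_rot: [-2.408, -2.012, 0.002]
ft_force: [-3.4, 2.0, 4.1]
gripper_width: 0.177
grip_force: 10.0
```

>>> servo_tool([
  [0,0.1,0,0,1],
  [0,0.1,0,0,1],
  [0,0.05,0,0,1],
  [0,0,0,0,1],
  [0,0,0,0,1],
])

```text
clock: 12.6
tool_pos: [0.526, -0.2091, 0.0404]
eef_rot: [2.41, 2.015, 0.0]
ft_force: [-0.1, 0.1, -1.2]
gripper_width: 0.183
grip_force: 10.0
```

```bash
python3 plan.py 524 -193 50.4 79.8; python3 -c "
from h import *;p=trayballs()"
```

```text
t 12.6 pos [ 526.  -209.1   40.4] hd 79.79 tilt 0.01 F [-0.1  0.1 -1.2] M [-0.02  0.05 -0.  ] w 16.1 gf 10.0 j [-0.4   0.61  1.85  0.    0.68 -0.22]
turn units -0.0
shift units [ 0.52 -0.16 -0.33]
top {'ora': (402, np.float64(-243.0), np.float64(62.0), np.float64(23.0))}
side {'red': (163, np.float64(32.0), np.float64(21.0), np.float64(31.0)), 'ora': (122, np.float64(30.0), np.float64(-6.0), np.float64(33.0)), 'yel': (201, np.float64(70.0), np.float64(21.0), np.float64(38.0)), 'grn': (125, np.float64(56.0), np.float64(0.0), np.float64(37.0)), 'blu': (210, np.float64(80.0), np.float64(-9.0), np.float64(40.0))}
```

All five are in the bowl. I firm the grip and lift.

>>> servo_tool([
  [0,0,0,0,1],
  [0,0,0,0,1],
  [0.05,-0.1,-0.2,0,1],
  [0,0,-0.4,0,1],
  [0,0,-0.7,0,1],
], force=60)

```text
clock: 13.32
tool_pos: [0.5228, -0.2068, 0.0802]
eef_rot: [-2.41, -2.015, 0.001]
ft_force: [0.3, 0.5, -1.7]
gripper_width: 0.174
grip_force: 60.0
```

>>> servo_tool([
  [0,0,-0.9,0,1],
  [0,0,-0.9,0,1],
  [0,0,-0.9,0,1],
  [0,0,-0.7,0,1],
  [0,0,-0.4,0,1],
])

```text
clock: 13.95
tool_pos: [0.5236, -0.2072, 0.1956]
eef_rot: [2.409, 2.014, 0.002]
ft_force: [0.2, -0.9, -2.4]
gripper_width: 0.18
grip_force: 60.0
```

```bash
python3 plan.py 562 390 200 86; python3 -c "
from h import *
p,X=cloud('top');print({k:v[1:] for k,v in balls(p,X,(.4,-.45),(.65,.05),(-.01,.3)).items()})
p,X=cloud('side');print({k:v[1:] for k,v in balls(p,X,(.4,-.45),(.65,.05),(-.01,.3)).items()})"
```

```text
t 13.95 pos [ 523.6 -207.2  195.6] hd 79.79 tilt 0.14 F [ 0.2 -0.9 -2.4] M [0.12 0.08 0.  ] w 15.8 gf 60.0 j [-0.4   0.37  1.79  0.    0.98 -0.22]
turn units -0.0345
shift units [19.95 -0.11 -0.15]
{'ora': (1127, array([0.61 , 0.007, 0.023])), 'grn': (24, array([ 0.499, -0.292,  0.193])), 'blu': (177, array([ 0.489, -0.305,  0.196]))}
{'red': (155, array([ 0.528, -0.273,  0.188])), 'ora': (687, array([ 0.605, -0.004,  0.023])), 'yel': (248, array([ 0.521, -0.313,  0.193])), 'grn': (138, array([ 0.504, -0.295,  0.193])), 'blu': (265, array([ 0.49 , -0.317,  0.194]))}
```

```bash
python3 plan.py 571.4 408.6 200 86
```

```text
t 14.05 pos [ 523.9 -207.3  195.2] hd 79.79 tilt 0.16 F [-0.4  0.6 -2.4] M [ 0.07  0.06 -0.01] w 15.6 gf 60.0 j [-0.4   0.37  1.79 -0.    0.98 -0.22]
turn units -0.0345
shift units [20.59  0.15 -0.16]
```

>>> servo_tool([
  [0.2,0,0,-0.0345,1],
  [0.4,0,-0.1,0,1],
  [0.6,0,-0.1,0,1],
  [0.8,0,0,0,1],
  [1,0,0,0,1],
])

```text
clock: 14.68
tool_pos: [0.53, -0.1158, 0.1996]
eef_rot: [-2.299, -2.14, -0.0]
ft_force: [0.8, 0.9, -2.1]
gripper_width: 0.173
grip_force: 60.0
```

>>> servo_tool([
  [1,0,0,0,1],
  [1,0,0,0,1],
  [1,0,0,0,1],
  [1,0,0,0,1],
  [1,0,0,0,1],
])

```text
clock: 15.3
tool_pos: [0.5402, 0.0343, 0.1996]
eef_rot: [-2.298, -2.141, 0.0]
ft_force: [-0.5, -0.4, -1.6]
gripper_width: 0.179
grip_force: 60.0
```

>>> servo_tool([
  [1,0,0,0,1],
  [1,0,0,0,1],
  [1,0,0,0,1],
  [1,0,0,0,1],
  [1,0,0,0,1],
])

```text
clock: 15.92
tool_pos: [0.5504, 0.1839, 0.1995]
eef_rot: [-2.298, -2.141, 0.0]
ft_force: [0.4, 0.3, -2.5]
gripper_width: 0.181
grip_force: 60.0
```

```bash
python3 plan.py 571.4 408.6 200 86
```

```text
t 15.93 pos [550.4 183.9 199.5] hd 85.95 tilt 0.01 F [ 0.4  0.3 -2.5] M [ 0.07  0.07 -0.05] w 15.9 gf 60.0 j [0.3  0.39 1.75 0.   1.01 0.37]
turn units -0.0003
shift units [ 7.52  0.18 -0.02]
```

>>> servo_tool([
  [1,0.03,0,0,1],
  [1,0.03,0,0,1],
  [1,0.03,0,0,1],
  [1,0.03,0,0,1],
  [1,0.03,0,0,1],
])

```text
clock: 16.55
tool_pos: [0.565, 0.3332, 0.1994]
eef_rot: [-2.298, -2.142, 0.001]
ft_force: [0.1, 0.3, -2.4]
gripper_width: 0.179
grip_force: 60.0
```

>>> servo_tool([
  [1,0.03,0,0,1],
  [0.8,0,0,0,1],
  [0.5,0,0.5,0,1],
  [0.2,0,0.7,0,1],
  [0,0,0.5,0,1],
])

```text
clock: 17.18
tool_pos: [0.5711, 0.4052, 0.1458]
eef_rot: [-2.297, -2.142, 0.005]
ft_force: [-0.7, -0.3, -2.4]
gripper_width: 0.177
grip_force: 60.0
```

```bash
python3 plan.py 571.4 408.6 131 86
python3 - <<'E'
from h import *
for n in("top","side"):
    p,X=cloud(n);print({k:v[1:] for k,v in balls(p,X,(.45,.2),(.65,.42),(.03,.3)).items()})
    cv2.imwrite(f"pics/pour_{n}.png",p[...,::-1])
    if n=="top":a=cv2.resize(p[90:290,40:240],(400,600)) if 0 else cv2.resize(p[110:290,20:220],(400,360))
    else:b=cv2.resize(p[60:260,180:400],(396,360))
cv2.imwrite("pics/pour.png",np.hstack([a,b])[...,::-1])
E
```

```text
t 17.18 pos [571.1 405.2 145.8] hd 86.0 tilt 0.18 F [-0.7 -0.3 -2.4] M [ 0.07  0.06 -0.01] w 15.6 gf 60.0 j [ 0.6   0.62  1.5  -0.    1.03  0.67]
turn units -0.0
shift units [0.11 0.   0.49]
{'red': (154, array([0.581, 0.344, 0.138])), 'ora': (156, array([0.553, 0.346, 0.137])), 'yel': (160, array([0.58 , 0.308, 0.144])), 'grn': (127, array([0.558, 0.321, 0.143])), 'blu': (158, array([0.547, 0.298, 0.147]))}
{'ora': (10, array([0.58 , 0.339, 0.136])), 'yel': (116, array([0.56 , 0.231, 0.041])), 'grn': (15, array([0.561, 0.312, 0.141])), 'blu': (74, array([0.547, 0.289, 0.14 ]))}
```

View pics/pour.png

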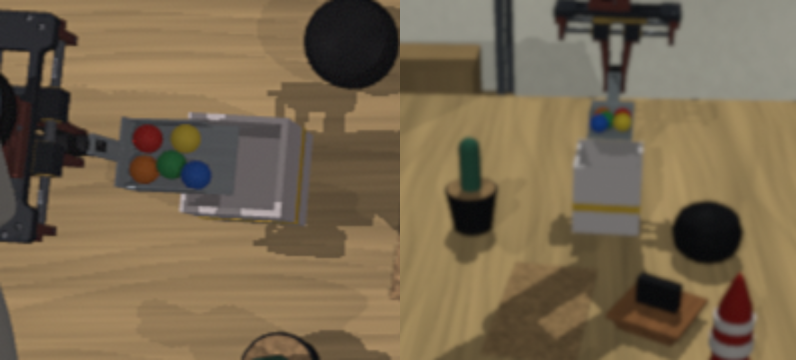

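All five balls sit in the bowl, and the lip is over the canister mouth and square to it. I lower close to the rim and ease the grip.

>>> servo_tool([
  [0.1,0,0.25,0,1],
  [0,0,0.2,0,1],
  [0,0,0.04,0,1],
  [0,0,0,0,1],
])

```text
clock: 17.77
tool_pos: [0.5724, 0.409, 0.1341]
eef_rot: [2.298, 2.142, 0.0]
ft_force: [-0.3, -0.4, -2.1]
gripper_width: 0.179
grip_force: 60.0
```

>>> servo_tool([
  [0,0,0,0,1],
  [0,0,0,0,1],
], force=6)

```text
clock: 18.02
tool_pos: [0.5725, 0.4092, 0.1343]
eef_rot: [2.297, 2.143, 0.001]
ft_force: [-1.3, 0.4, -0.6]
gripper_width: 0.182
grip_force: 6.0
```

```bash
python3 plan.py 571.4 408.6 131 86
python3 - <<'E'
from h import *
p,X=cloud("top");print({k:v[1:] for k,v in balls(p,X,(.45,.2),(.65,.42),(.0,.3)).items()})
E
```

```text
t 18.02 pos [572.5 409.2 134.3] hd 86.01 tilt 0.04 F [-1.3  0.4 -0.6] M [-0.08 -0.01 -0.03] w 16.0 gf 6.0 j [ 0.6   0.63  1.5  -0.    1.01  0.67]
turn units 0.0
shift units [-0.02 -0.03  0.11]
{'red': (149, array([0.583, 0.352, 0.121])), 'ora': (152, array([0.555, 0.353, 0.121])), 'yel': (157, array([0.582, 0.316, 0.124])), 'grn': (122, array([0.559, 0.328, 0.124])), 'blu': (151, array([0.55 , 0.304, 0.125]))}
```

>>> servo_tool([
  [-0.33,0,-0.33,0,1],
  [-0.22,0,-0.22,0,1],
  [-0.22,0,-0.22,0,1],
  [-0.28,0,-0.17,0,1],
  [-0.28,0,-0.17,0,1],
])

```text
clock: 18.7
tool_pos: [0.5695, 0.3685, 0.1676]
eef_rot: [2.298, 2.142, 0.0]
ft_force: [-0.1, 0.7, -1.9]
gripper_width: 0.185
grip_force: 6.0
```

>>> servo_tool([
  [-0.33,0,-0.12,0,1],
  [-0.33,0,-0.12,0,1],
  [0,0,0,0,1],
  [0,0,0,0,1],
])

```text
clock: 19.2
tool_pos: [0.5682, 0.3495, 0.1743]
eef_rot: [-2.298, -2.142, -0.0]
ft_force: [0.5, -0.2, -0.6]
gripper_width: 0.185
grip_force: 6.0
```

```bash
python3 plan.py 571.4 408.6 131 86
python3 - <<'E'
from h import *
for n in("top","side"):
    p,X=cloud(n);print({k:v[1:] for k,v in balls(p,X,(.3,.1),(.75,.55),(.0,.3)).items()})
    if n=="top":a=cv2.resize(p[110:290,20:220],(400,360))
    else:b=cv2.resize(p[60:260,180:400],(396,360))
cv2.imwrite("pics/pour2.png",np.hstack([a,b])[...,::-1])
E
```

```text
t 19.2 pos [568.2 349.5 174.3] hd 85.99 tilt 0.01 F [ 0.5 -0.2 -0.6] M [-0.02  0.08 -0.03] w 16.3 gf 6.0 j [0.53 0.54 1.56 0.   1.04 0.6 ]
turn units -0.0
shift units [ 1.97 -0.03  1.44]
{'ora': (46, array([0.534, 0.259, 0.052])), 'yel': (65, array([0.554, 0.232, 0.044]))}
{'yel': (117, array([0.558, 0.231, 0.04 ]))}
```

View pics/pour2.png

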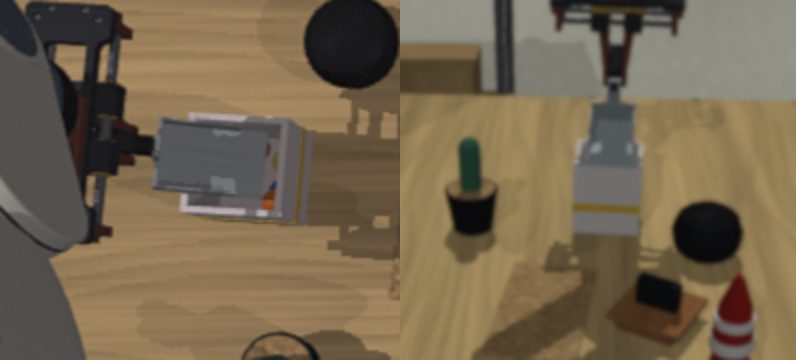

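The bowl is empty and the balls are visible inside the canister. I firm the grip, lift out and carry the scoop back to the mat.

>>> servo_tool([
  [0,0,0,0,1],
  [0,0,-0.3,0,1],
  [0,0,-0.7,0,1],
  [0,0,-0.9,0,1],
  [0,0,-0.6,0,1],
], force=60)

```text
clock: 19.92
tool_pos: [0.5686, 0.3498, 0.2513]
eef_rot: [2.297, 2.142, 0.003]
ft_force: [-0.4, -0.3, -1.5]
gripper_width: 0.177
grip_force: 60.0
```

```bash
python3 plan.py 490 49 120 84.8
python3 - <<'E'
from h import *
p,X=cloud("top");b=balls(p,X,(.3,.1),(.75,.55),(.0,.12));print({k:v[1:] for k,v in b.items()})
p,X=cloud("side");print({k:v[1:] for k,v in balls(p,X,(.3,-.5),(.75,.55),(.0,.12)).items()})
E
```

```text
t 19.93 pos [568.6 349.8 251.3] hd 86.01 tilt 0.11 F [-0.4 -0.3 -1.5] M [ 0.01  0.1  -0.03] w 15.6 gf 60.0 j [ 0.53  0.46  1.51 -0.    1.18  0.6 ]
turn units 0.0067
shift units [-10.22  -1.7    4.38]
{'red': (28, array([0.59 , 0.29 , 0.026])), 'ora': (49, array([0.534, 0.259, 0.051])), 'yel': (64, array([0.553, 0.232, 0.045]))}
{'red': (373, array([ 0.669, -0.138,  0.05 ])), 'ora': (864, array([ 0.61 , -0.001,  0.023])), 'yel': (118, array([0.559, 0.231, 0.041]))}
```

>>> servo_tool([
  [-0.93,-0.155,0,0.0067,1],
  [-0.93,-0.155,0,0,1],
  [-0.93,-0.155,0,0,1],
  [-0.93,-0.155,0,0,1],
  [-0.93,-0.155,0,0,1],
])

```text
clock: 20.65
tool_pos: [0.5321, 0.2114, 0.2484]
eef_rot: [-2.32, -2.118, 0.002]
ft_force: [-0.7, -0.1, -1.0]
gripper_width: 0.179
grip_force: 60.0
```

>>> servo_tool([
  [-0.93,-0.155,0,0,1],
  [-0.93,-0.155,0.5,0,1],
  [-0.93,-0.155,0.8,0,1],
  [-0.93,-0.155,0.9,0,1],
  [-0.93,-0.155,0.9,0,1],
])

```text
clock: 21.28
tool_pos: [0.4963, 0.0748, 0.1551]
eef_rot: [-2.32, -2.118, 0.001]
ft_force: [0.3, 0.2, -2.1]
gripper_width: 0.174
grip_force: 60.0
```

>>> servo_tool([
  [-0.92,-0.15,0.6,0,1],
  [0,0,0.4,0,1],
  [0,0,0,0,1],
])

```text
clock: 21.65
tool_pos: [0.4898, 0.0489, 0.1256]
eef_rot: [-2.32, -2.117, 0.002]
ft_force: [0.7, -0.4, -1.1]
gripper_width: 0.175
grip_force: 60.0
```

```bash
python3 plan.py 490 49 120 84.8; python3 scoop.py
python3 - <<'E'
from h import *
for n in("top","side"):
    p,X=cloud(n);b=balls(p,X,(.5,.23),(.62,.32),(.0,.12));print({k:v[1:] for k,v in b.items()})
    if n=="top":print(sel(X,(.52,.2),(.62,.4),.092,.108)[0].mean(0))
E
```

```text
t 21.65 pos [489.8  48.9 125.6] hd 84.77 tilt 0.09 F [ 0.7 -0.4 -1.1] M [-0.03  0.16 -0.01] w 15.4 gf 60.0 j [0.08 0.38 1.99 0.   0.78 0.17]
turn units -0.0002
shift units [0.   0.01 0.19]
top dz(mm) vs ahead 46.. [None, None, -72.1, -75.9, -80.2, -124.6, -126.1, -126.3, -126.1, -125.5]
side dz(mm) vs ahead 46.. [-63.0, -67.9, -72.5, -76.9, -81.4, -123.9, -125.7, -125.8, -125.9, -126.6]
{'red': (112, array([0.59 , 0.298, 0.028])), 'ora': (48, array([0.534, 0.259, 0.052])), 'yel': (49, array([0.538, 0.232, 0.045])), 'grn': (55, array([0.568, 0.303, 0.029]))}
[0.57031245 0.28089235 0.09873209]
{'yel': (61, array([0.538, 0.232, 0.04 ]))}
```

>>> servo_tool([
  [0.6,0,0.4,0,1],
  [0,0,0.4,0,1],
  [0,0,0.3,0,1],
  [0,0,0,0,1],
])

```text
clock: 22.35
tool_pos: [0.4909, 0.0664, 0.0923]
eef_rot: [-2.319, -2.118, 0.003]
ft_force: [0.7, -0.0, -1.0]
gripper_width: 0.175
grip_force: 60.0
```

>>> servo_tool([
  [0,0,0,0,1],
  [0.2,0,0.22,0,1],
  [0.2,0,0.25,0,1],
  [0.18,0,0.25,0,1],
  [0.17,0,0.25,0,1],
], force=8)

```text
clock: 22.98
tool_pos: [0.4939, 0.0895, 0.0638]
eef_rot: [2.319, 2.119, 0.0]
ft_force: [0.1, 1.5, 0.9]
gripper_width: 0.181
grip_force: 8.0
```

>>> servo_tool([
  [0.15,0,0.25,0,1],
  [0.14,0,0.2,0,1],
  [0,0,0,0,1],
])

```text
clock: 23.35
tool_pos: [0.494, 0.0977, 0.0501]
eef_rot: [-2.319, -2.118, 0.002]
ft_force: [-0.4, 1.1, -0.7]
gripper_width: 0.18
grip_force: 8.0
```

```bash
python3 plan.py 494.5 97.7 47.4 84.8; python3 scoop.py
```

```text
t 23.35 pos [494.   97.7  50.1] hd 84.81 tilt 0.08 F [-0.4  1.1 -0.7] M [ 0.06  0.04 -0.03] w 15.8 gf 8.0 j [ 0.17  0.53  1.99 -0.    0.62  0.26]
turn units 0.0001
shift units [0.   0.02 0.09]
top dz(mm) vs ahead 46.. [-42.8, -43.3, -43.4, -44.0, -44.0, -44.2, -45.1, -47.3, -47.5, -47.4]
side dz(mm) vs ahead 46.. [-42.1, -42.6, -43.3, -43.2, -43.8, -44.3, -44.7, -47.0, -47.3, -47.2]
```

>>> servo_tool([
  [0,0,0.05,0,1],
  [0,0,0.04,0,1],
  [0,0,0,0,-1],
  [0,0,0,0,-1],
  [0,0,0,0,-1],
])

```text
clock: 24.08
tool_pos: [0.4946, 0.0976, 0.0481]
eef_rot: [2.32, 2.118, 0.0]
ft_force: [-0.1, 0.2, -0.2]
gripper_width: 0.484
grip_force: 0.0
```

>>> servo_tool([
  [0,0,0,0,-1],
  [0,0,-0.5,0,-1],
  [0,0,-0.9,0,-1],
  [0,0,-0.9,0,-1],
  [0,0,-0.5,0,-1],
])

```text
clock: 24.7
tool_pos: [0.4953, 0.0977, 0.1342]
eef_rot: [2.319, 2.117, 0.003]
ft_force: [-0.0, -0.1, 0.8]
gripper_width: 0.992
grip_force: 0.0
```

>>> servo_tool([
  [0.3,0.9,0,0,-1],
  [0.5,0.9,0,0,-1],
  [0.5,0.9,0,0,-1],
  [0,0,0,-0.058,-1],
  [0,0,0,-0.058,-1],
])

```text
clock: 25.32
tool_pos: [0.5788, 0.1292, 0.1321]
eef_rot: [-1.89, -2.509, 0.001]
ft_force: [0.2, 0.7, 0.1]
gripper_width: 0.999
grip_force: 0.0
```

>>> servo_tool([
  [0,0,0,-0.058,-1],
  [0,0,0,-0.058,-1],
  [0,0,0,-0.058,-1],
  [0,0,0,-0.058,-1],
  [0,0,0,-0.02,-1],
])

```text
clock: 25.95
tool_pos: [0.5786, 0.129, 0.1322]
eef_rot: [-0.78, -3.043, 0.0]
ft_force: [-0.6, -0.4, 1.2]
gripper_width: 1.004
grip_force: 0.0
```

```bash
python3 plan.py 616 20.8 90 151.1
python3 - <<'E'
from h import *
for n in("top","side"):
    p,X=cloud(n)
    for nm,lo,hi,z0,z1 in [("handle",(.4,0.03),(.53,.2),.065,.09),("bowlfloor",(.44,-.03),(.53,.02),.0,.02),("flange",(.5,-.07),(.68,.1),.018,.03),("bar",(.54,-.05),(.68,.08),.045,.07),("can",(.45,.2),(.65,.42),.092,.108)]:
        Q,m=sel(X,lo,hi,z0,z1)
        if len(Q)>5: print(nm,len(Q),*rect(Q),"z",np.percentile(Q[:,2],[5,50,95]).round(4))
    print({k:v[1:] for k,v in balls(p,X,(.5,.23),(.62,.32),(.0,.12)).items()})
E
```

```text
t 25.95 pos [578.6 129.  132.2] hd 151.23 tilt 0.02 F [-0.6 -0.4  1.2] M [0.02 0.03 0.01] w 88.4 gf 0.0 j [ 0.2   0.49  1.76 -0.    0.89 -0.87]
turn units 0.0007
shift units [-2.84 -2.56  1.41]
handle 117 [492.5  74.8] [17.4 23.9] 0.0 z [0.0724 0.0762 0.0791]
bowlfloor 1064 [484.8  -5. ] [49.9 89.7] 89.8 z [0.0008 0.0039 0.0073]
flange 1636 [616.7  22.2] [92.3 92.7] 60.9 z [0.0203 0.0235 0.0266]
bar 279 [616.4  22.2] [18.2 54.2] 60.5 z [0.052  0.0592 0.0623]
can 21 [584.8 232.3] [ 5.3 11.2] 74.2 z [0.0948 0.1004 0.1027]
{}
handle 175 [495.9 100.4] [83.  16.1] 83.9 z [0.0668 0.0758 0.078 ]
bowlfloor 617 [484.6  -4.9] [89.  49.7] 0.0 z [0.0015 0.0042 0.0068]
flange 837 [616.   20.2] [95.  92.9] 61.7 z [0.0197 0.0236 0.0262]
bar 257 [615.9  19.5] [22.5 53.7] 58.8 z [0.0465 0.0573 0.0609]
can 110 [530.8 276.7] [94.9 31.9] 89.2 z [0.0926 0.0985 0.101 ]
{'yel': (54, array([0.536, 0.232, 0.041]))}
```

>>> servo_tool([
  [-0.95,-0.85,0,0,-1],
  [-0.95,-0.85,0,0,-1],
  [-0.94,-0.86,0,0,-1],
  [0,0,0.8,0,-1],
  [0,0,0.8,0,-1],
])

```text
clock: 26.68
tool_pos: [0.6165, 0.0199, 0.0839]
eef_rot: [0.79, 3.04, 0.0]
ft_force: [0.1, 0.4, 0.1]
gripper_width: 1.002
grip_force: 0.0
```

```bash
python3 plan.py 616 21 29 151
```

```text
t 26.68 pos [616.5  19.9  83.9] hd 150.86 tilt 0.05 F [0.1 0.4 0.1] M [0.04 0.   0.05] w 88.2 gf 0.0 j [ 0.01  0.59  1.73  0.    0.82 -1.05]
turn units -0.0008
shift units [0.03 0.03 1.83]
```

>>> servo_tool([
  [0.03,0.03,0.8,-0.001,-1],
  [0,0,0.7,0,-1],
  [0,0,0.3,0,0],
  [0,0,0,0,1],
  [0,0,0,0,1],
], force=50)

```text
clock: 27.3
tool_pos: [0.6164, 0.0219, 0.0308]
eef_rot: [0.781, 3.042, 0.001]
ft_force: [0.0, 0.1, 0.3]
gripper_width: 0.697
grip_force: 0.0
```

>>> servo_tool([
  [0,0,0,0,1],
  [0,0,0,0,1],
  [0,0,0,0,1],
  [0,0,0,0,1],
  [0,0,0,0,1],
])

```text
clock: 27.92
tool_pos: [0.6158, 0.0219, 0.0301]
eef_rot: [0.781, 3.043, 0.0]
ft_force: [0.1, -0.1, 0.2]
gripper_width: 0.201
grip_force: 50.0
```

>>> servo_tool([
  [0,0,0,0,1],
  [0,0,-0.4,0,1],
  [0,0,-0.9,0,1],
  [0,0,-1,0,1],
  [0,0,-1,0,1],
])

```text
clock: 28.55
tool_pos: [0.6156, 0.0218, 0.1305]
eef_rot: [-0.781, -3.043, 0.0]
ft_force: [0.3, -0.1, -1.2]
gripper_width: 0.196
grip_force: 50.0
```

>>> servo_tool([
  [0,0,-1,0,1],
  [0,0,-0.6,0,1],
  [0,0,0,0,1],
])

```text
clock: 28.92
tool_pos: [0.6165, 0.0219, 0.1785]
eef_rot: [0.78, 3.04, 0.001]
ft_force: [-0.2, -0.6, -1.6]
gripper_width: 0.2
grip_force: 50.0
```

```bash
python3 plan.py 562 277 160 176.1
python3 - <<'E'
from h import *
s=observe()["tool_pos"]
for n in("top","side"):
    p,X=cloud(n)
    for nm,lo,hi,z0,z1 in [("flange",s[:2]-.08,s[:2]+.08,s[2]-.012,s[2]+.001),("can",(.45,.2),(.65,.42),.092,.108)]:
        Q,m=sel(X,lo,hi,z0,z1)
        if len(Q)>5: print(nm,len(Q),*rect(Q),"z",np.percentile(Q[:,2],[5,50,95]).round(4))
E
```

```text
t 28.93 pos [616.5  21.9 178.5] hd 151.22 tilt 0.16 F [-0.2 -0.6 -1.6] M [ 0.03 -0.01 -0.03] w 17.6 gf 50.0 j [ 0.02  0.46  1.68 -0.    0.99 -1.05]
turn units -0.1382
shift units [2.39 8.36 0.62]
flange 10 [627.2 -25.2] [3.4 7.5] 88.7 z [0.1698 0.1729 0.1742]
can 760 [562.9 277.9] [94.4 92.6] 86.0 z [0.0941 0.099  0.1019]
flange 829 [615.3  19.9] [95.  92.7] 60.8 z [0.1682 0.1707 0.174 ]
can 294 [561.4 276.2] [98. 91.] 86.1 z [0.0924 0.0981 0.1007]
```

>>> servo_tool([
  [0,0,0,-0.0467,1],
  [0,0,0,-0.0467,1],
  [0,0,0,-0.0467,1],
])

```text
clock: 29.4
tool_pos: [0.6148, 0.0218, 0.1752]
eef_rot: [-0.09, -3.137, 0.0]
ft_force: [0.1, -0.4, -1.0]
gripper_width: 0.202
grip_force: 50.0
```

```bash
python3 plan.py 562.3 277.7 160 176.4
```

```text
t 29.4 pos [614.8  21.8 175.2] hd 176.71 tilt 0.18 F [ 0.1 -0.4 -1. ] M [0.03 0.03 0.02] w 17.8 gf 50.0 j [ 0.02  0.47  1.69 -0.    0.99 -1.5 ]
turn units 0.0017
shift units [2.28 8.4  0.51]
```

>>> servo_tool([
  [0.25,0.93,0,0,1],
  [0.25,0.93,0,0,1],
  [0.25,0.93,0,0,1],
  [0.25,0.93,0,0,1],
  [0.25,0.93,0,0,1],
])

```text
clock: 30.02
tool_pos: [0.5858, 0.1641, 0.1753]
eef_rot: [-0.098, -3.137, 0.001]
ft_force: [-0.6, 0.4, -1.0]
gripper_width: 0.207
grip_force: 50.0
```

>>> servo_tool([
  [0.25,0.93,0,0,1],
  [0.25,0.93,0,0,1],
  [0.25,0.93,0,0,1],
  [0.25,0.93,0.3,0,1],
  [0,0,0.2,0,1],
])

```text
clock: 30.65
tool_pos: [0.5627, 0.2778, 0.1601]
eef_rot: [-0.094, -3.138, 0.002]
ft_force: [-0.1, -0.5, -1.7]
gripper_width: 0.205
grip_force: 50.0
```

>>> servo_tool([
  [0,0,0,0,1],
  [0,0,0,0,1],
])

```text
clock: 30.9
tool_pos: [0.5641, 0.2757, 0.1617]
eef_rot: [-0.099, -3.139, 0.001]
ft_force: [1.0, 0.1, -0.2]
gripper_width: 0.203
grip_force: 50.0
```

```bash
python3 plan.py 562.3 277.7 136 176.4
python3 - <<'E'
from h import *
s=observe()["tool_pos"]
for n in("top","side"):
    p,X=cloud(n)
    for nm,lo,hi,z0,z1 in [("flange",s[:2]-.08,s[:2]+.08,s[2]-.012,s[2]+.001),("can",(.45,.2),(.65,.42),.092,.108)]:
        Q,m=sel(X,lo,hi,z0,z1)
        if len(Q)>5: print(nm,len(Q),*rect(Q),"z",np.percentile(Q[:,2],[5,50,95]).round(4))
E
```

```text
t 30.9 pos [564.1 275.7 161.7] hd 176.38 tilt 0.05 F [ 1.   0.1 -0.2] M [0.01 0.03 0.02] w 17.9 gf 50.0 j [ 0.44  0.5   1.67 -0.    0.98 -1.07]
turn units -0.0001
shift units [0.07 0.06 0.86]
flange 498 [532.  259.9] [58.1 28.9] 86.4 z [0.1522 0.155  0.1576]
can 245 [545.  245.7] [ 56.4 112.3] 48.1 z [0.0928 0.099  0.1023]
flange 508 [564.  272.4] [93.8 91.8] 86.7 z [0.1514 0.1553 0.1593]
can 278 [562.  274.7] [95.2 91.9] 86.3 z [0.0926 0.0976 0.1007]
```

```bash
python3 plan.py 562.1 278.1 114 176.2
```

```text
t 31.0 pos [564.4 275.9 162.2] hd 176.37 tilt 0.01 F [ 0.4 -0.8 -0.3] M [0.03 0.05 0.02] w 17.7 gf 50.0 j [ 0.44  0.5   1.67 -0.    0.98 -1.07]
turn units 0.001
shift units [0.08 0.07 1.61]
```

>>> servo_tool([
  [0.07,0.07,0.4,0,1],
  [0,0,0.4,0,1],
  [0,0,0.2,0,1],
  [0,0,0.1,0,1],
  [0,0,0,0,1],
])

```text
clock: 31.62
tool_pos: [0.562, 0.2789, 0.1288]
eef_rot: [-0.098, -3.14, 0.0]
ft_force: [-0.1, -0.8, -0.8]
gripper_width: 0.206
grip_force: 50.0
```

```bash
python3 plan.py 562.1 278.1 114 176.2
```

```text
t 31.62 pos [562.  278.9 128.8] hd 176.43 tilt 0.02 F [-0.1 -0.8 -0.8] M [-0.   -0.01  0.01] w 18.1 gf 50.0 j [ 0.44  0.54  1.68  0.    0.92 -1.07]
turn units 0.0013
shift units [-0.   -0.03  0.49]
```

>>> servo_tool([
  [0,-0.02,0.12,0,1],
  [0,0,0.12,0,1],
  [0,0,0.1,0,1],
  [0,0,0.08,0,1],
  [0,0,0,0,1],
])

```text
clock: 32.25
tool_pos: [0.562, 0.2782, 0.1162]
eef_rot: [-0.098, -3.14, 0.0]
ft_force: [-0.0, 0.2, -1.7]
gripper_width: 0.204
grip_force: 50.0
```

```bash
python3 plan.py 562.1 278.1 114 176.2
```

```text
t 32.25 pos [562.  278.2 116.2] hd 176.43 tilt 0.02 F [-0.   0.2 -1.7] M [-0.01  0.01 -0.02] w 17.9 gf 50.0 j [ 0.44  0.56  1.69 -0.    0.89 -1.07]
turn units 0.0013
shift units [-0.01 -0.    0.07]
```

No contact force, so it is sliding in freely. I seat it, release and retreat.

>>> servo_tool([
  [0,0,0.06,0,1],
  [0,0,0.03,0,1],
  [0,0,0,0,1],
  [0,0,0,0,-1],
  [0,0,0,0,-1],
])

```text
clock: 32.88
tool_pos: [0.5621, 0.2783, 0.1137]
eef_rot: [0.098, 3.14, 0.0]
ft_force: [-0.2, 0.3, 0.9]
gripper_width: 0.389
grip_force: 0.0
```

>>> servo_tool([
  [0,0,0,0,-1],
  [0,0,0,0,-1],
  [0,0,-0.5,0,-1],
  [0,0,-1,0,-1],
  [0,0,-1,0,-1],
])

```text
clock: 33.5
tool_pos: [0.5621, 0.2784, 0.1905]
eef_rot: [0.098, 3.14, 0.0]
ft_force: [0.1, 1.2, 1.1]
gripper_width: 0.96
grip_force: 0.0
```

>>> servo_tool([
  [0,0,-1,0,-1],
  [0.9,0,-0.5,0,-1],
  [1,0,0,0,-1],
  [1,0,0,0,-1],
  [1,0,0,0,-1],
])

```text
clock: 34.12
tool_pos: [0.4445, 0.2857, 0.2349]
eef_rot: [0.098, 3.139, 0.001]
ft_force: [-1.2, 0.6, -0.6]
gripper_width: 0.999
grip_force: 0.0
```

>>> servo_tool([
  [1,0,0,0,-1],
  [0.5,0,0,0,-1],
  [0,0,0,0,-1],
  [0,0,0,0,-1],
])

```text
clock: 34.62
tool_pos: [0.4014, 0.2887, 0.2342]
eef_rot: [0.098, 3.139, 0.001]
ft_force: [-1.3, 0.4, -0.3]
gripper_width: 1.002
grip_force: 0.0
```

```bash
python3 plan.py
python3 - <<'E'
from h import *
for n in("top","side"):
    p,X=cloud(n);cv2.imwrite(f"pics/end_{n}.png",p[...,::-1])
    for nm,lo,hi,z0,z1 in [("flange",(.48,.2),(.64,.36),.1,.115),("bar",(.48,.2),(.64,.36),.13,.155),("handle",(.4,0.03),(.53,.2),.065,.09),("bowlfloor",(.44,-.03),(.53,.02),.0,.02),("spk",(.55,.1),(.76,.28),.05,.09),("cact",(.25,.15),(.45,.35),.03,.2),("rocket",(.55,-.22),(.76,-.05),.05,.2)]:
        Q,m=sel(X,lo,hi,z0,z1)
        if len(Q)>5: print(nm,len(Q),*rect(Q),"z",np.percentile(Q[:,2],[5,50,95]).round(4))
    print(balls(p,X,(.3,-.5),(.5,.6),(.0,.1)))
E
```

```text
t 34.62 pos [401.4 288.7 234.2] hd 176.43 tilt 0.07 F [-1.3  0.4 -0.3] M [ 0.02 -0.05 -0.01] w 88.2 gf 0.0 j [ 0.6   0.22  1.9  -0.    1.02 -0.91]
flange 2123 [562.9 277.6] [93.5 92.7] 86.3 z [0.1043 0.1074 0.1105]
bar 366 [562.2 278.1] [19.6 53. ] 86.9 z [0.1337 0.1428 0.146 ]
handle 384 [495.8 103. ] [79.7 17.2] 85.0 z [0.0728 0.0761 0.079 ]
bowlfloor 1064 [484.8  -4.9] [49.9 89.8] 89.6 z [0.0008 0.004  0.0075]
spk 1458 [691.7 182.4] [82.  85.4] 43.9 z [0.0526 0.0637 0.072 ]
cact 1223 [374.3 245.1] [70.5 70.6] 16.7 z [0.0572 0.062  0.1321]
rocket 589 [ 675.8 -120.3] [45.5 42.9] 85.0 z [0.0562 0.1181 0.155 ]
{}
flange 541 [562.3 276.7] [99.3 91.4] 86.4 z [0.1019 0.1073 0.1119]
bar 164 [561.1 275.4] [22.5 51.3] 88.7 z [0.131  0.1402 0.1443]
handle 177 [496.  100.8] [82.8 15.8] 84.0 z [0.066  0.0761 0.0778]
bowlfloor 610 [484.6  -5.1] [89.  49.8] 0.0 z [0.0016 0.0043 0.0072]
spk 564 [691.2 172.3] [68.9 82.2] 86.0 z [0.0516 0.0625 0.071 ]
cact 825 [373.6 241.8] [71.3 72.7] 4.6 z [0.0352 0.0612 0.128 ]
rocket 1116 [ 676.4 -131.9] [32.7 49.6] 76.6 z [0.0551 0.1026 0.1496]
{}
```

View pics/end_top.png

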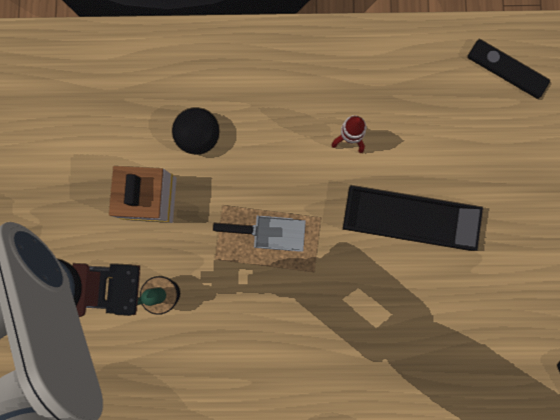

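The final picture shows the stopper seated on the canister at (138,192), the scoop on its mat, the tray empty and the ornaments unmoved. The gripper is well above the cactus.

```bash
python3 -c "from workcell import *;print(hand_in())"
```

```text
the job is handed in; nothing more can be done
None
```

The job is handed in at about 35 s (no verdict came back): all five gumballs went into the canister, the stopper measures fully home, the scoop stands on its mat, and the ornaments have not moved.

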